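Load a kit tray through the spring gate

TASK

Take the small brown kit tray with its two black end caps and set it on the open apron of the tray feeder, then push it lengthwise through the orange spring gate until you feel its nose press on the hidden buffer at the back, with a firm but gentle push of about 10 N held for a moment (never push with more than 20 N). Leave it there with the caps still in it and the gate sprung fully shut behind it, and do not shift the grease tin, tape measure or spanner.

Things in the scene. Friction and masses are not known exactly. Their poses are not given: they have to be found in the camera images.
- tray: Open brown kraft tray, 66 (its x) x 130 (its y) x 42 mm high (z up), walls and floor 2 mm, about 0.08 kg plus the caps. Origin: centre of its underside. Stands loose on the bench; grip it across its 66 mm width, at the middle of its length. Both ends are alike.
- feeder: Tray feeder, fixed: aluminium base plate 140 (x) x 435 (y) mm, 6 mm thick; the tray slides on it, underside 6 mm above the bench. Origin: underside of the plate, on the lane's centre line, in the plane of the shut gate. Trays go in along its +y, lengthwise.
- apron (a point): Centre of the spot where the tray is set down: on the plate's top, at feeder x = 0, y = -118 mm. Apron without sides from y = -190 to -57 mm. Then two grey guide fences, 46 mm high, flared from about 92 mm apart at y = -57 to 71 mm at y = -30, straight up to y = -4.
- gate (a point): Middle of the gate at feeder x = 0, y = 0, 29 mm above the bench. No lintel: fingers can follow the tray through from above. Leave straight upward: the leaves only swing inward and bind on fingers drawn back out. They can shut once the tray's rear is about 42 mm past the gate plane (tray centre y > 107 mm); a tray that touches the buffer is.
- hood (a point): Middle of the front edge of the blue hood's top: feeder x = 0, y = 125 mm, 60 mm above the bench. The hood covers the lane to y = 245. From gate to hood the lane is open on top: a pocket 92 mm wide to y = 60, a tapered lead-in, then walls 72 mm apart from y = 82, 56 mm high. Under the hood stands the buffer, not tracked.
- lane_end (a point): Back wall of the lane: feeder x = 0, y = 237 mm, 31 mm above the bench. In front of it a sprung rubber buffer, about 6 N per mm, 6 mm travel; drag 2 N at 10 mm/s, so press slowly. Its setting is hidden: a tray just touching it has its centre somewhere from y = 112 to 144 mm. Let go suddenly, it kicks the tray back a little: ease off slowly.
- gate_near (a joint): Orange gate leaf on the feeder's -x side, 38 mm long, 38 mm high (10 to 48 mm above the bench), on an upright spring hinge at feeder x = -41 mm, y = 0. 0 = shut (across the lane), grows as it swings inward (+y), 1.5 rad at most; the spring shuts it. Pushing the tray through both leaves takes up to about 4 N.
- gate_far (a joint): The same, mirrored: gate leaf on the feeder's +x side, hinge at x = +41 mm.
- cap_1: Black plastic square tube end cap, 30 x 30 x 19 mm, lying loose in the tray. Origin: centre of its underside.
- cap_2: Second end cap, as the first.
- grease_tin: Round white tin with blue lid, 68 mm across, 56 mm high, standing on the bench; origin at the centre of its underside. Bystander.
- tape_measure: Yellow and black tape measure, 32 x 77 x 68 mm, standing on the bench; origin at the centre of its underside. Bystander.
- spanner: Steel spanner, 23 x 151 x 8 mm, lying flat along its y on the bench; origin at the centre of its underside. Bystander.
Things that resemble listed ones, but are neither listed nor needed, are in the scene too. Of the things like the tray, leave any that is yellow; of the rest the larger one is meant.

How it is judged:
On the way, in this order (a step that is already met when the one before it is completed fails the run):
1. the tray, lying on the feeder's floor, passes lengthwise through the gate and holds both leaves open (x of tray in the frame of feeder between -0.012 and 0.012 m and z of tray in the frame of feeder below 0.012 m and angle between tray's own z axis and vertical below 0.1 rad and y of tray in the frame of feeder between -0.055 and 0.09 m and value of joint each of gate_near, gate_far above 0.5 rad), for 0.1 s.
2. right inside, the tray is pressed on the feeder's buffer with at least 6 N for 0.2 s (x of tray in the frame of feeder between -0.012 and 0.012 m and z of tray in the frame of feeder below 0.012 m and angle between tray's own z axis and vertical below 0.1 rad and y of tray in the frame of feeder above 0.108 m and contact force between tray and feeder above 6 N), for 0.2 s.
At the end, for the whole second after the job is handed in: The tray lies flat on the feeder floor (tilt < 0.1 rad) in line with the lane (within 12 mm sideways and 0.1 rad), its centre 107 to 150 mm past the gate plane, at rest, with both end caps in it and both gate leaves shut (below 0.08 rad) (x of tray in the frame of feeder between -0.012 and 0.012 m and z of tray in the frame of feeder below 0.012 m and angle between tray's own z axis and vertical below 0.1 rad and y of tray in the frame of feeder between 0.107 and 0.15 m and angle between the y axis of tray and the y axis of feeder, either way round below 0.1 rad and value of joint each of gate_near, gate_far below 0.08 rad and linear speed of tray below 0.01 m/s and horizontal distance between each of cap_1, cap_2 and tray below 0.055 m and z of cap_1 in the frame of tray between -0.01 and 0.03 m and z of cap_2 in the frame of tray between -0.01 and 0.03 m); the robot touches nothing.
It fails at once if once pushed on from the apron (its centre past y = -80 mm in the feeder), the tray bears on the feeder (floor, fences, gate or buffer) with more than 20 N (y of tray in the frame of feeder above -0.08 m and contact force between tray and feeder above 20 N).
It fails at once if the grease tin, tape measure or spanner is shifted by more than 20 mm (distance of any of grease_tin, tape_measure, spanner from where it was at the start of the episode above 0.02 m).
It also fails if it takes over 72 s, if anything falls off the work surface, if the arm or the gripper's body presses on something with over 40 N, if the wrist force passes 120 N, or if a joint passes its speed limit or range.

ROBOT

A 6-joint arm with a two-finger parallel gripper is mounted at the origin on a cart in front of the work surface, level with it; the furniture and walls round the work are solid. World frame = base frame: x ahead of the robot, y to its left, z up, the work surface at z = 0. Lengths are in m, angles in rad, forces in N, time in s.
With the tool pointing down it reaches from about 0.3 to 0.875 m from the base axis. Payload 6.4 kg.
Tool frame: the origin (TCP) lies at the very end of the fingers, on their centre line; the grasp point (between the pads) lies 19 mm behind it (tcp_to_grasp is the distance from the TCP to the grasp point, in m); z points along the fingers, y is the direction in which the jaws open and shut (so a half turn about z gives the same grasp; the last joint's range is limited). The gripper opens to 85 mm and grips with 20 to 120 N. Pads are 22 mm wide; open, the fingers measure 114 mm over their backs; the gripper's body (76 mm by 85 mm) begins 54 mm behind the grasp point. The pads swing forward as they close: fully open they stand 13 mm farther back than shut.
Start: joints at [-1.381, 0.181, 1.607, -0, 1.354, -0.206], TCP at [0.222, -0.531, 0.231] pointing down, gripper open.
Joint ranges: [-2.99, 2.99], [-0.89, 2.07], [0.3, 2.58], [-1.14, 4.28], [0, 2.63], [-3.12, 3.12]. Speed limits (rad/s): [2.57, 2.57, 3.01, 3.14, 3.14, 3.14].

INTERFACE

Orientations are given as [roll, pitch, yaw] about the fixed x, y, z axes, in that order (R = Rz(yaw) Ry(pitch) Rx(roll)).
In Python, from rig import read_state, grab_frame, camera_model, job_done, tcp_to_grasp gives the robot as it stands.
- The arm moves only by the tool carry_out, never from a script. Its argument "targets" is a list of rows, each a list of 3 entries, a list of its own where there are three numbers: the shift along the tool's x, y, z in cm, then the turn about the tool's z in degrees, then the opening, from -1 (shut) to 1 (fully open), so that 0 is half open. In form: [[[dx, dy, dz], roll, gripper], ...]. A call has 1 to 12 rows; each row shifts and turns the pose as measured when the row begins, along the tool's axes as they then stand; what a row does not reach is not made up. A row lasts 1/12 s, in which the tool goes at most 41.7 mm and 7.16 degrees, less where a joint would pass 70% of its speed; a pose out of reach is approached as far as the arm can. A call is refused whole if a number of a shift passes 4.17 or a number of a turn 7.16, either way. A call with a gripper value outside its range is refused whole. The fingers move at their own pace and stop on an object; the grip force is fixed at half the most. Time passes only in rows, so rows that do not move let the fingers close. It gives the time, the measured TCP pose, the force and the opening at its end, in the units of the state.
- read_state(): the state, without advancing time (a new reading comes with each control period).
- grab_frame(name): name is "side" or "top"; returns the picture (384x512x3 uint8, red, green, blue); there is no depth.
- camera_model(name): a dict with "fx", "fy", "cx", "cy" (pixels), "extrinsics" (4x4, takes a point from camera to world coordinates). Camera axes: x right, y up, looking along -z (the intrinsics and any distortion apply to the point x, -y, -z); pixel columns grow to the right and rows downward; lengths in m; the calibration is good to about 2 mm. A picture is of the moment at which its call begins. camera_model takes no time and is no camera call.
- job_done(): hands the job in, once; it reports no verdict.
The state is a dict: "time_s": time; "joint_positions": joint angles; "dq": joint speeds; "joint_efforts": joint torques, N m; "tool_pos": TCP position; "orientation": TCP orientation; "contact_force": force on the tool from outside, world axes, zero at the start; "ft_torque": the same for the moment, N m; "finger_gap": opening from 0.0 (shut) to 1.0 (fully open).
Only numpy, scipy, OpenCV 4.12 (cv2) and the standard library are available. Lean on these libraries where they do the work, as an engineer would, in place of code of your own. Each camera call takes 0.05 s, during which the arm holds its last target.

## Working session

There is one attempt and no reset: what is moved stays moved. The work goes in short steps, Python scripts to look and compute and a tool call to move; the robot and the scene stay as the last step left them, time stands still between calls to the robot, and variables do not carry over. Pictures are saved under pics/ and viewed, and the job is handed in when it is done.

Besides the shell and the picture viewer there is one more tool, called in YAML: its name, and indented under it one key for each argument. carry_out: Moves the arm, as the interface text tells. Its arguments: {"type":"object","properties":{"targets":{"type":"array","items":{"type":"array"}}},"required":["targets"]}

```bash
mkdir -p pics; ls
python3 - <<'E'
from rig import *
import cv2
print(read_state())
for n in("side","top"):
    f=grab_frame(n); cv2.imwrite(f"pics/{n}0.png",cv2.cvtColor(f,cv2.COLOR_RGB2BGR)); print(n,camera_model(n))
print(tcp_to_grasp)
E
```

```text
pics
{'time_s': 0.0, 'joint_positions': array([-1.38128301e+00,  1.81562889e-01,  1.60802590e+00, -1.24480125e-05,
        1.35381896e+00, -2.06322328e-01]), 'dq': array([ 0.00051164, -0.00092312, -0.00046708,  0.00069927,  0.00152064,
       -0.00079993]), 'joint_efforts': array([ 2.56157973e-04, -4.44875407e+01, -3.51333511e+01, -2.79769019e-04,
        8.94441182e-03, -1.78607712e-05]), 'tool_pos': array([ 0.22159906, -0.52996566,  0.23036324]), 'orientation': array([-3.13981356e+00, -3.59950474e-04,  3.95838017e-01]), 'contact_force': array([-0.42449671,  0.23140511,  0.42399566]), 'ft_torque': array([ 0.02603106, -0.02262063,  0.0122376 ]), 'finger_gap': 0.999125282288247}
side {'fx': 384.0236347480909, 'fy': 384.0236347480909, 'cx': 251.22793399393146, 'cy': 191.50500896631303, 'extrinsics': array([[-0.93075935,  0.20670392, -0.30159661,  0.21851206],
       [-0.36555288, -0.54327258,  0.75579494,  0.88583486],
       [-0.0076234 ,  0.81371272,  0.58121725,  0.7097858 ],
       [ 0.        ,  0.        ,  0.        ,  1.        ]])}
top {'fx': 391.324527277263, 'fy': 391.324527277263, 'cx': 252.93915720470997, 'cy': 182.63761757247403, 'extrinsics': array([[-0.00363724,  0.9872057 , -0.15941042,  0.36392505],
       [-0.99996921, -0.00248229,  0.00744361,  0.06589788],
       [ 0.00695267,  0.15943258,  0.98718434,  1.20479648],
       [ 0.        ,  0.        ,  0.        ,  1.        ]])}
0.0187
```

View pics/side0.png

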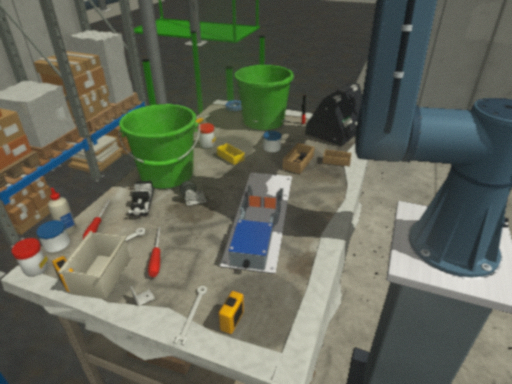

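View pics/top0.png

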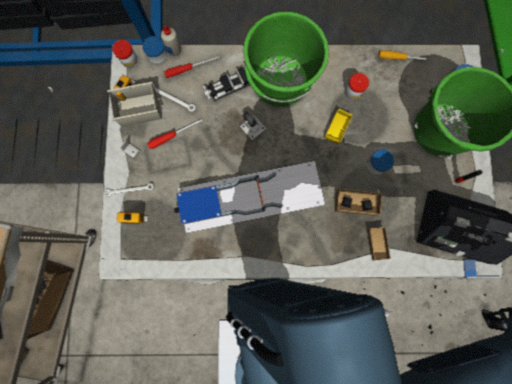

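Run:
```python
import cv2
f=cv2.imread("pics/top0.png")
c=f[150:270,165:325]; cv2.imwrite("pics/c1.png",cv2.resize(c,None,fx=5,fy=5,interpolation=cv2.INTER_CUBIC))
c=f[140:270,320:480]; cv2.imwrite("pics/c2.png",cv2.resize(c,None,fx=5,fy=4.6,interpolation=cv2.INTER_CUBIC)) if 0 else cv2.imwrite("pics/c2.png",cv2.resize(f[150:270,320:480],None,fx=5,fy=5,interpolation=cv2.INTER_CUBIC))
f=cv2.imread("pics/side0.png")
cv2.imwrite("pics/c3.png",cv2.resize(f[130:280,200:360],None,fx=4,fy=4,interpolation=cv2.INTER_CUBIC))
```

```text
(no output)
```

View pics/c1.png

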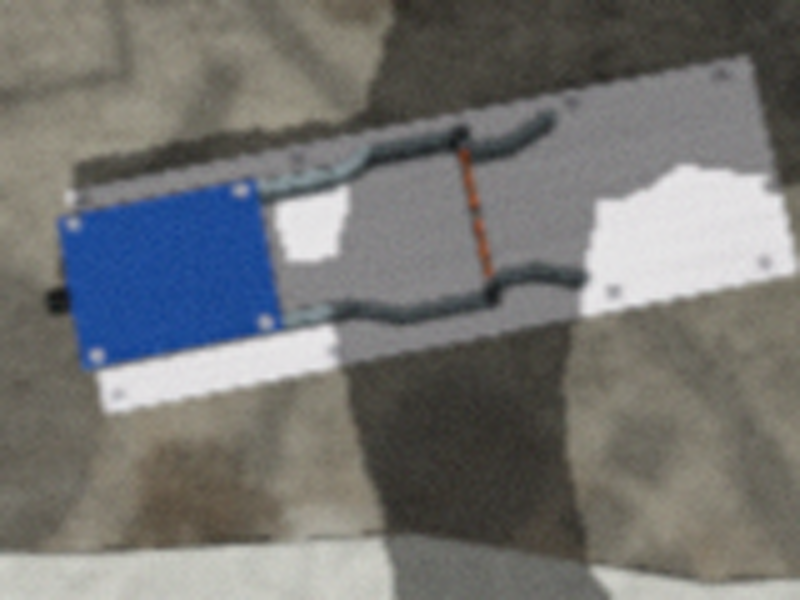

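View pics/c2.png

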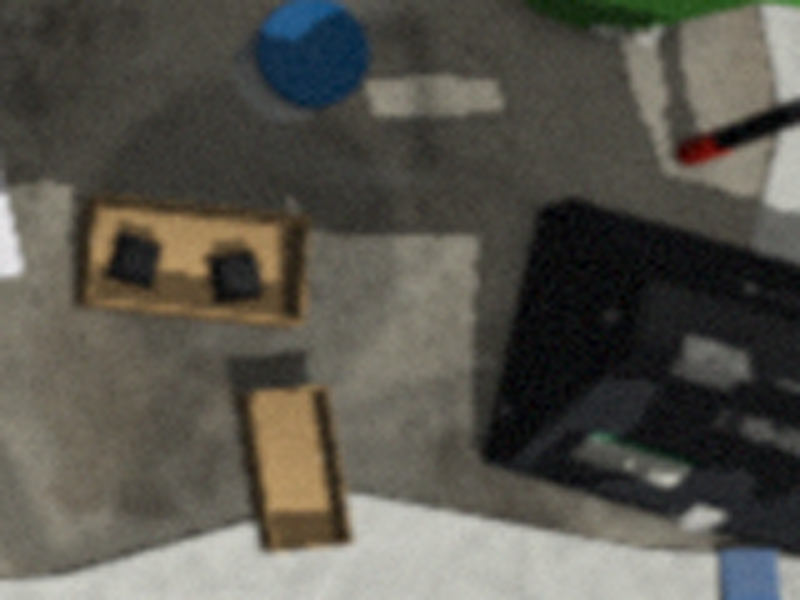

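View pics/c3.png

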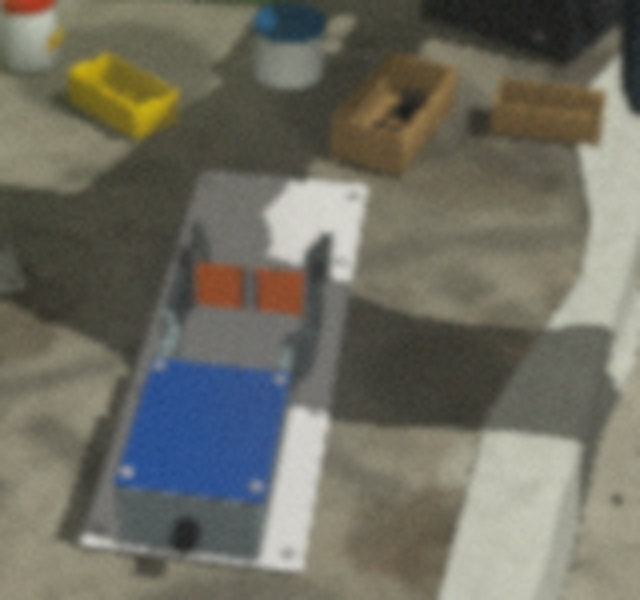

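```bash
cat > h.py <<'E'
import numpy as np, cv2
from scipy.optimize import least_squares
from rig import *
def proj(n,P):
    m=camera_model(n);P=np.atleast_2d(P);E=np.linalg.inv(m["extrinsics"])
    q=P@E[:3,:3].T+E[:3,3]
    return np.stack([m["cx"]+m["fx"]*q[:,0]/-q[:,2], m["cy"]+m["fy"]*-q[:,1]/-q[:,2]],1)
def place(p,L):
    L=np.atleast_2d(L).astype(float);c,s=np.cos(p[2]),np.sin(p[2])
    return np.stack([p[0]+c*L[:,0]-s*L[:,1],p[1]+s*L[:,0]+c*L[:,1],L[:,2]],1)
def lines(img,n,p,L,col,off,sc):
    q=proj(n,place(p,L)); q=((q-off+.5)*sc-.5)
    cv2.polylines(img,[np.round(q*16).astype(np.int32).reshape(-1,1,2)],True,col,1,cv2.LINE_AA,4)
def box(w,l,z,y0=0): return [[-w,-l+y0,z],[w,-l+y0,z],[w,l+y0,z],[-w,l+y0,z]]
E
python3 - <<'E'
from h import *
un=lambda u,s,o:(np.array(u)+.5)/s-.5+np.array(o)
ft=un([[752,57],[798,272],[105,412],[75,165],[463,148],[491,280],[260,180],[283,325],[58,215],[82,368]],5,[165,150])
fs=un([[205,173],[368,184],[303,570],[82,542],[197,264],[303,272]],4,[200,130])
def L(w):
    return [[70,-190,6],[-70,-190,6],[-70,245,6],[70,245,6],[40,0,48],[-40,0,48],[w,125,60],[-w,125,60],[w,245,60],[-w,245,60]]
def res(x,sel="both"):
    p=x[:3]; l=np.array(L(x[3]*1000))/1e3
    r=[proj("top",place(p,l))-ft]
    ls=l[:6]
    if sel!="top": r.append((proj("side",place(p,ls))-fs))
    return np.concatenate(r).ravel()
for sel in("top","both"):
    s=least_squares(res,[.36,.03,0,.045],args=(sel,),loss="soft_l1"); print(sel,s.x,np.abs(s.fun).mean()); print(s.fun.reshape(-1,2).round(1).tolist())
pf=s.x[:3]; np.save("pf.npy",pf)
t=un([[95,197],[308,213],[303,325],[82,308]],5,[320,150])
def rt(x):
    return (proj("top",place(x,[[.033,.065,.042],[.033,-.065,.042],[-.033,-.065,.042],[-.033,.065,.042]]))-t).ravel()
s=least_squares(rt,[.36,-.2,0]); pt=s.x; print("tray",pt,s.fun.round(1))
np.save("pt.npy",pt)
for n,off,sc,name in(("top",(165,150),5,"o1"),("top",(320,150),5,"o2"),("side",(200,130),4,"o3")):
    f=cv2.imread(f"pics/{n}0.png"); w=160;h=120 if n=="top" else 150
    img=cv2.resize(f[off[1]:off[1]+h,off[0]:off[0]+w],None,fx=sc,fy=sc,interpolation=cv2.INTER_CUBIC)
    o=np.array(off)
    lines(img,n,pf,box(.07,.2175,.006,.0275),(0,255,0),o,sc)
    lines(img,n,pf,box(.0455,.06,.06,.185),(0,255,0),o,sc)
    lines(img,n,pf,[[-.041,0,.01],[.041,0,.01],[.041,0,.048],[-.041,0,.048]],(0,255,0),o,sc)
    lines(img,n,pt,box(.033,.065,.042),(0,0,255),o,sc); lines(img,n,pt,box(.033,.065,0),(255,0,0),o,sc)
    cv2.imwrite(f"pics/{name}.png",img)
E
```

```text
top [0.52166162 0.03510768 0.18975593 0.04460672] 0.5779286457831063
[[0.1, -0.2], [0.8, 0.5], [-0.2, -0.2], [-1.7, 4.5], [0.6, 0.1], [0.2, -0.2], [-0.5, -0.6], [0.3, 0.0], [-0.2, 0.1], [-0.0, -0.7]]
both [0.52196308 0.03586004 0.19422321 0.04464007] 0.5582421720297015
[[-0.3, -0.5], [0.6, 0.1], [-0.3, 0.0], [-1.9, 4.7], [0.3, -0.0], [0.0, -0.4], [-0.8, -0.5], [0.2, 0.1], [-0.5, 0.4], [-0.2, -0.4], [-0.0, -1.2], [0.4, -0.2], [-0.1, -0.5], [-0.6, -0.7], [0.3, -0.7], [0.9, 0.1]]
tray [ 0.4931121  -0.25999577 -0.08912078] [-0.7 -0.  -0.2  0.5  0.1 -0.   0.8 -0.4]
```

```bash
cd pics; python3 -c "
import cv2,numpy as np
a=cv2.imread('o1.png');b=cv2.imread('o2.png')
cv2.imwrite('o12.png',np.vstack([a[:,:],b])[0:1])
"
```

```text
(no output)
```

View pics/o1.png

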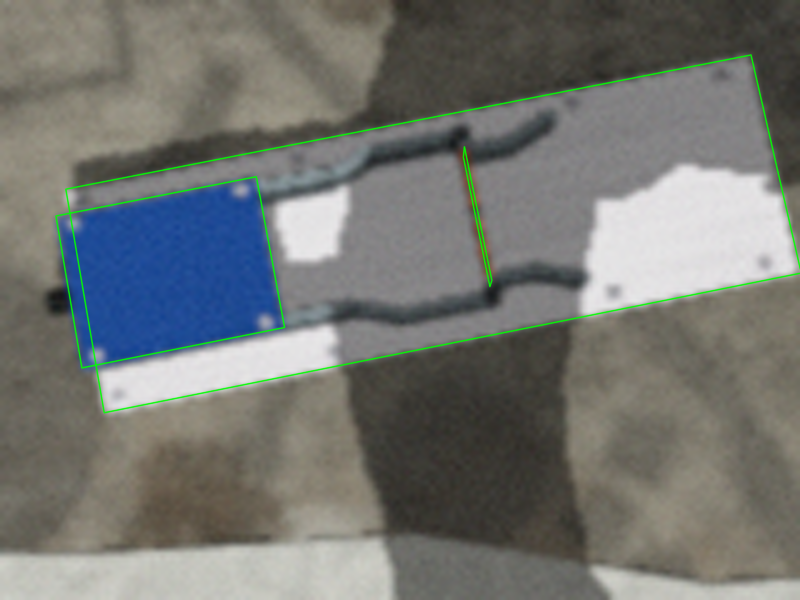

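View pics/o2.png

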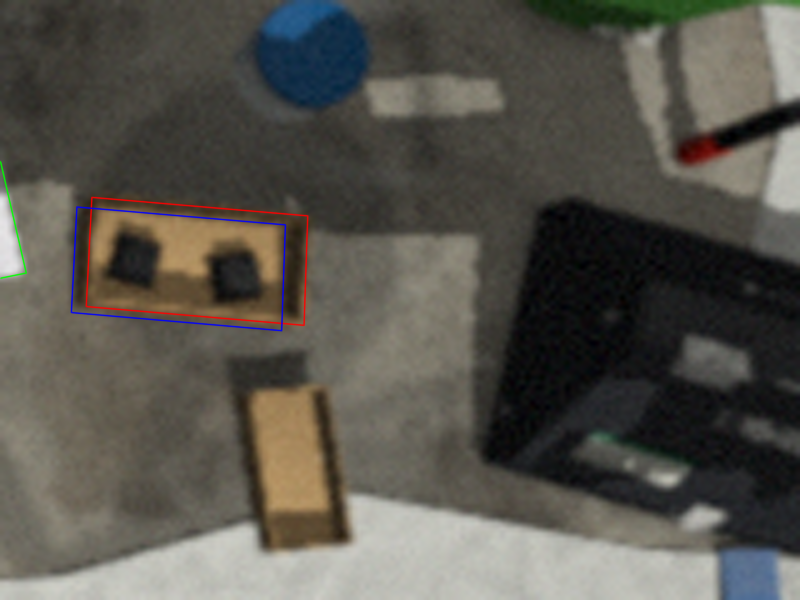

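View pics/o3.png

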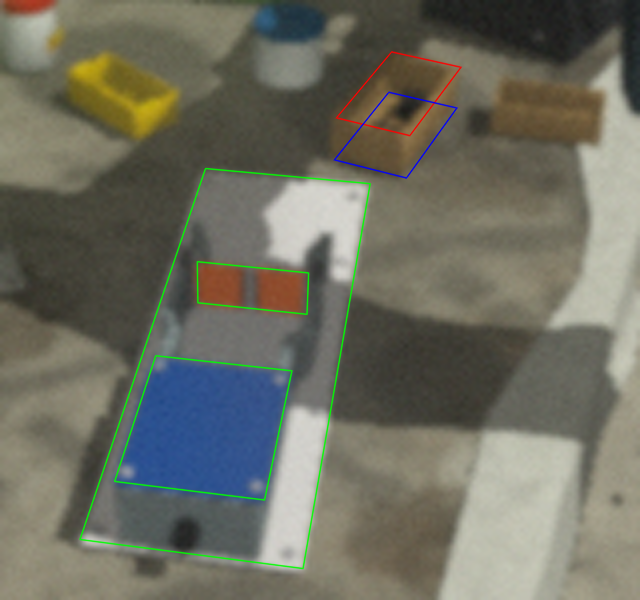

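```bash
cat >> h.py <<'E'
def plan(tgt,n,g=1.0,fwd=None):
    """tgt x,y,z,yaw ; print n rows"""
    from scipy.spatial.transform import Rotation as Ro
    s=read_state(); p=np.array(s["tool_pos"]); R=Ro.from_euler("xyz",s["orientation"])
    yaw=s["orientation"][2]; dt=(tgt[3]-yaw+np.pi)%(2*np.pi)-np.pi
    r=np.round(np.degrees(-dt)/n,1); rows=[]
    for i in range(n):
        d=(np.array(tgt[:3])-p)/(n-i); d=R.inv().apply(d)*100; d=np.round(d,2)
        rows.append([d.tolist(),float(r),g]); p=p+R.apply(d/100); R=R*Ro.from_euler("z",r,degrees=True)
    print(rows,"\nend",p.round(4),R.as_euler("xyz").round(3), "start",s["tool_pos"].round(4),s["contact_force"].round(2))
E
python3 - <<'E'
from h import *
plan([.492,-.2595,.2,np.pi/2-.089],12)
E
```

```text
[[[2.95, -1.21, 0.26], -5.2, 1.0], [[3.05, -0.94, 0.26], -5.2, 1.0], [[3.12, -0.66, 0.26], -5.2, 1.0], [[3.16, -0.37, 0.26], -5.2, 1.0], [[3.19, -0.09, 0.26], -5.2, 1.0], [[3.18, 0.2, 0.25], -5.2, 1.0], [[3.15, 0.49, 0.26], -5.2, 1.0], [[3.09, 0.78, 0.25], -5.2, 1.0], [[3.01, 1.05, 0.26], -5.2, 1.0], [[2.9, 1.32, 0.25], -5.2, 1.0], [[2.77, 1.58, 0.26], -5.2, 1.0], [[2.61, 1.82, 0.25], -5.2, 1.0]] 
end [ 0.492  -0.2595  0.2   ] [-3.141e+00 -2.000e-03  1.485e+00] start [ 0.2216 -0.53    0.2305] [ 0.08 -0.04 -1.  ]
```

carry_out:
  targets:
    - [[2.95,-1.21,0.26],-5.2,1.0]
    - [[3.05,-0.94,0.26],-5.2,1.0]
    - [[3.12,-0.66,0.26],-5.2,1.0]
    - [[3.16,-0.37,0.26],-5.2,1.0]
    - [[3.19,-0.09,0.26],-5.2,1.0]
    - [[3.18,0.2,0.25],-5.2,1.0]
    - [[3.15,0.49,0.26],-5.2,1.0]
    - [[3.09,0.78,0.25],-5.2,1.0]
    - [[3.01,1.05,0.26],-5.2,1.0]
    - [[2.9,1.32,0.25],-5.2,1.0]
    - [[2.77,1.58,0.26],-5.2,1.0]
    - [[2.61,1.82,0.25],-5.2,1.0]

```text
time_s: 1.1
tool_pos: [0.4917, -0.2455, 0.1938]
orientation: [-3.136, -0.005, 1.523]
contact_force: [0.7, 0.1, -0.3]
finger_gap: 1.005
```

Run:
```python
from h import *
print(read_state()["orientation"])
plan([.492,-.2595,.08,np.pi/2-.089],8)
```

```text
[-3.13571806 -0.00543039  1.52303579]
[[[-0.18, 0.02, 1.42], 0.3, 1.0], [[-0.18, 0.02, 1.42], 0.3, 1.0], [[-0.18, 0.02, 1.42], 0.3, 1.0], [[-0.18, 0.02, 1.42], 0.3, 1.0], [[-0.18, 0.03, 1.42], 0.3, 1.0], [[-0.19, 0.03, 1.42], 0.3, 1.0], [[-0.18, 0.02, 1.43], 0.3, 1.0], [[-0.19, 0.03, 1.42], 0.3, 1.0]] 
end [ 0.492  -0.2595  0.08  ] [-3.135 -0.005  1.481] start [ 0.4917 -0.2455  0.1938] [ 0.67  0.09 -0.29]
```

carry_out:
  targets:
    - [[-0.18,0.02,1.4],0.3,1]
    - [[-0.18,0.02,1.4],0.3,1]
    - [[-0.18,0.02,1.4],0.3,1]
    - [[-0.18,0.02,1.4],0.3,1]
    - [[-0.18,0.02,1.4],0.3,1]
    - [[-0.18,0.02,1.4],0.3,1]
    - [[-0.18,0.02,1.0],0.3,1]
    - [[-0.1,0.02,0.5],0.3,1]
    - [[0,0,0],0,1]
    - [[0,0,0],0,1]

```text
time_s: 1.93
tool_pos: [0.4957, -0.249, 0.0872]
orientation: [-3.132, -0.01, 1.497]
contact_force: [-0.0, -0.2, -0.7]
finger_gap: 1.004
```

Run:
```python
from h import *
f=cv2.cvtColor(grab_frame("side"),cv2.COLOR_RGB2BGR);cv2.imwrite("pics/s1.png",cv2.resize(f[90:240,220:420],None,fx=4,fy=4,interpolation=cv2.INTER_CUBIC))
plan([.492,-.2595,.010,np.pi/2-.089],8)
```

```text
[[[-0.14, -0.03, 0.97], 0.1, 1.0], [[-0.15, -0.03, 0.97], 0.1, 1.0], [[-0.14, -0.03, 0.96], 0.1, 1.0], [[-0.15, -0.03, 0.97], 0.1, 1.0], [[-0.14, -0.02, 0.96], 0.1, 1.0], [[-0.15, -0.03, 0.97], 0.1, 1.0], [[-0.14, -0.02, 0.96], 0.1, 1.0], [[-0.15, -0.03, 0.97], 0.1, 1.0]] 
end [ 0.492  -0.2595  0.01  ] [-3.132 -0.01   1.483] start [ 0.4957 -0.249   0.0873] [0.76 0.28 0.51]
```

View pics/s1.png

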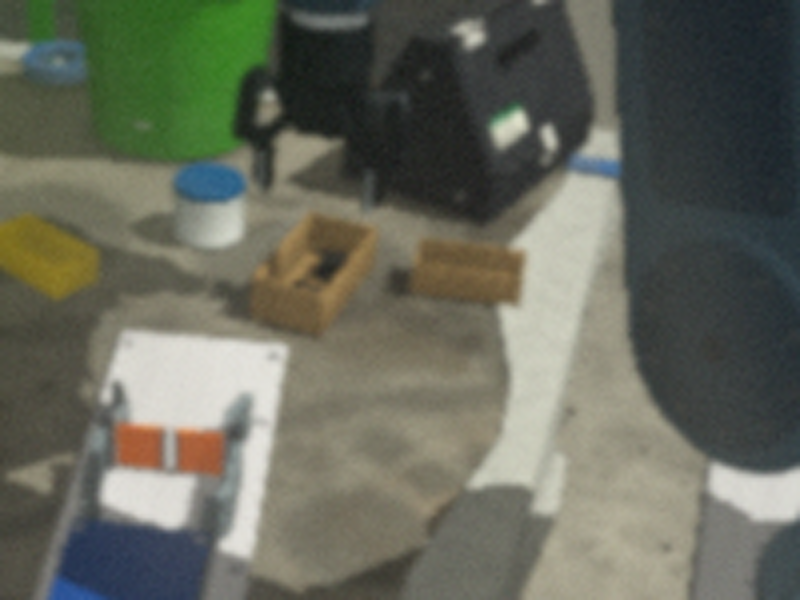

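Run:
```python
from h import *
p=read_state()["tool_pos"]
for b in(0,.013,.03):
    q=proj("side",p+np.array([[.045,0,b],[-.045,0,b]])); print(b,((q-[220,90])*4).round())
```

```text
0 [[265. 200.]
 [367. 218.]]
0.013 [[265. 186.]
 [369. 204.]]
0.03 [[266. 168.]
 [370. 186.]]
```

carry_out:
  targets:
    - [[-0.15,-0.03,0.8],0.1,1]
    - [[-0.15,-0.03,0.8],0.1,1]
    - [[-0.15,-0.03,0.8],0.1,1]
    - [[-0.15,-0.03,0.8],0.1,1]
    - [[-0.15,-0.03,0.8],0.1,1]
    - [[-0.15,-0.03,0.8],0.1,1]
    - [[-0.15,-0.03,0.8],0.1,1]
    - [[-0.1,-0.03,0.6],0.1,1]
    - [[-0.1,-0.03,0.4],0,1]
    - [[0,0,0],0,1]
    - [[0,0,0],0,1]

```text
time_s: 2.9
tool_pos: [0.492, -0.2628, 0.0157]
orientation: [-3.135, -0.009, 1.482]
contact_force: [-0.5, -0.5, 0.2]
finger_gap: 1.003
```

carry_out:
  targets:
    - [[0.05,0,0.5],0,1]
    - [[0.05,0,0.5],0,1]
    - [[0,0,0.2],0,1]
    - [[0,0,0],0,1]
    - [[0,0,0],0,0.4]
    - [[0,0,0],0,0]
    - [[0,0,0],0,-0.5]
    - [[0,0,0],0,-0.5]
    - [[0,0,0],0,-0.5]
    - [[0,0,0],0,-0.5]

```text
time_s: 3.73
tool_pos: [0.4935, -0.2623, 0.0045]
orientation: [-3.138, -0.007, 1.482]
contact_force: [-0.3, 0.5, -0.9]
finger_gap: 0.765
```

Run:
```python
from h import *
f=cv2.cvtColor(grab_frame("side"),cv2.COLOR_RGB2BGR);cv2.imwrite("pics/s2.png",cv2.resize(f[90:240,220:420],None,fx=4,fy=4,interpolation=cv2.INTER_CUBIC))
s=read_state();print(s)
```

```text
{'time_s': 3.7833, 'joint_positions': array([-0.70267995,  0.45888782,  1.77164557,  0.00399051,  0.91793118,
       -0.61662917]), 'dq': array([ 0.00081837,  0.00194949, -0.00183292, -0.00030223,  0.00043603,
        0.00038494]), 'joint_efforts': array([-6.97273717e-03, -4.91583931e+01, -2.60488486e+01,  1.03078934e-02,
        3.03644571e-02, -5.07637196e-06]), 'tool_pos': array([ 0.49347447, -0.2622213 ,  0.00447559]), 'orientation': array([-3.13780656, -0.00654858,  1.48229817]), 'contact_force': array([-0.54247376,  0.27046364, -1.11091674]), 'ft_torque': array([-0.02992405, -0.0074644 , -0.04470175]), 'finger_gap': 0.7661501205928529}
```

View pics/s2.png

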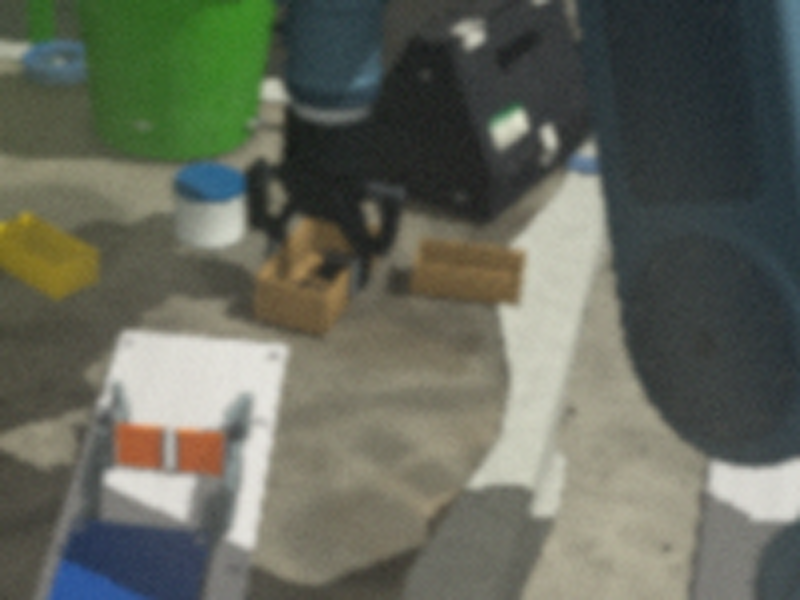

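carry_out:
  targets:
    - [[0,0,-0.5],0,-0.5]
    - [[0,0,-1],0,-0.5]
    - [[0,0,-1.5],0,-0.5]
    - [[0,0,-1.5],0,-0.5]
    - [[0,0,-1.5],0,-0.5]
    - [[0,0,-1],0,-0.5]
    - [[0,0,-0.5],0,-0.5]
    - [[0,0,0],0,-0.5]

```text
time_s: 4.45
tool_pos: [0.4933, -0.2624, 0.0861]
orientation: [-3.137, -0.007, 1.482]
contact_force: [0.0, -0.8, -1.0]
finger_gap: 0.765
```

Run:
```python
from h import *
pf=np.load("pf.npy"); t=place(pf,[[0,-.120,0]])[0]; print(t)
plan([t[0],t[1],.075,np.pi/2+pf[2]],11,-.5)
```

```text
[ 0.54512361 -0.08188371  0.        ]
[[[1.68, 0.32, 0.11], -1.5, -0.5], [[1.67, 0.37, 0.11], -1.5, -0.5], [[1.66, 0.41, 0.11], -1.5, -0.5], [[1.64, 0.46, 0.11], -1.5, -0.5], [[1.63, 0.5, 0.11], -1.5, -0.5], [[1.62, 0.54, 0.11], -1.5, -0.5], [[1.6, 0.58, 0.11], -1.5, -0.5], [[1.59, 0.63, 0.11], -1.5, -0.5], [[1.57, 0.66, 0.11], -1.5, -0.5], [[1.55, 0.71, 0.12], -1.5, -0.5], [[1.54, 0.75, 0.11], -1.5, -0.5]] 
end [ 0.5452 -0.0819  0.075 ] [-3.139 -0.008  1.77 ] start [ 0.4933 -0.2624  0.0861] [ 0.04 -0.82 -0.98]
```

carry_out:
  targets:
    - [[0.8,0.2,0],-1.5,-0.5]
    - [[1.6,0.37,0],-1.5,-0.5]
    - [[1.66,0.41,0.1],-1.5,-0.5]
    - [[1.64,0.46,0.1],-1.5,-0.5]
    - [[1.63,0.5,0.1],-1.5,-0.5]
    - [[1.62,0.54,0.1],-1.5,-0.5]
    - [[1.6,0.58,0.1],-1.5,-0.5]
    - [[1.59,0.63,0.1],-1.5,-0.5]
    - [[1.57,0.66,0.1],-1.5,-0.5]
    - [[1.2,0.7,0.1],-1.5,-0.5]
    - [[0.6,0.3,0],0,-0.5]
    - [[0,0,0],0,-0.5]

```text
time_s: 5.45
tool_pos: [0.5357, -0.0895, 0.0701]
orientation: [-3.128, -0.018, 1.769]
contact_force: [-0.3, 0.7, -0.3]
finger_gap: 0.763
```

Run:
```python
from h import *
pf=np.load("pf.npy"); t=place(pf,[[0,-.120,0]])[0]
plan([t[0],t[1],.03,np.pi/2+pf[2]],9,-.5)
```

```text
[[[0.05, 0.13, 0.44], 0.0, -0.5], [[0.05, 0.13, 0.45], 0.0, -0.5], [[0.05, 0.12, 0.44], 0.0, -0.5], [[0.06, 0.13, 0.45], 0.0, -0.5], [[0.05, 0.12, 0.44], 0.0, -0.5], [[0.06, 0.13, 0.45], 0.0, -0.5], [[0.05, 0.12, 0.44], 0.0, -0.5], [[0.06, 0.13, 0.45], 0.0, -0.5], [[0.05, 0.12, 0.44], 0.0, -0.5]] 
end [ 0.5451 -0.0819  0.03  ] [-3.128 -0.018  1.769] start [ 0.5357 -0.0895  0.0701] [-0.29  0.71 -0.32]
```

carry_out:
  targets:
    - [[0.05,0.13,0.4],0,-0.5]
    - [[0.05,0.13,0.45],0,-0.5]
    - [[0.05,0.13,0.45],0,-0.5]
    - [[0.05,0.13,0.45],0,-0.5]
    - [[0.05,0.13,0.45],0,-0.5]
    - [[0.05,0.13,0.45],0,-0.5]
    - [[0.05,0.13,0.4],0,-0.5]
    - [[0.05,0.13,0.4],0,-0.5]
    - [[0.05,0.12,0.3],0,-0.5]
    - [[0,0,0],0,-0.5]
    - [[0,0,0],0,-0.5]

```text
time_s: 6.37
tool_pos: [0.5447, -0.0842, 0.0263]
orientation: [-3.125, -0.019, 1.764]
contact_force: [-1.3, -0.3, -1.1]
finger_gap: 0.765
```

Run:
```python
from h import *
pf=np.load("pf.npy"); t=place(pf,[[0,-.120,0]])[0]
f=cv2.cvtColor(grab_frame("side"),cv2.COLOR_RGB2BGR);cv2.imwrite("pics/s3.png",cv2.resize(f[110:260,200:400],None,fx=4,fy=4,interpolation=cv2.INTER_CUBIC))
plan([t[0],t[1],.012,np.pi/2+pf[2]],6,-.5)
```

```text
[[[0.03, 0.02, 0.24], -0.0, -0.5], [[0.03, 0.02, 0.24], -0.0, -0.5], [[0.03, 0.02, 0.24], -0.0, -0.5], [[0.03, 0.02, 0.24], -0.0, -0.5], [[0.03, 0.01, 0.24], -0.0, -0.5], [[0.04, 0.02, 0.24], -0.0, -0.5]] 
end [ 0.5451 -0.0819  0.012 ] [-3.125 -0.019  1.764] start [ 0.5447 -0.0842  0.0264] [-0.26 -0.09 -0.65]
```

View pics/s3.png

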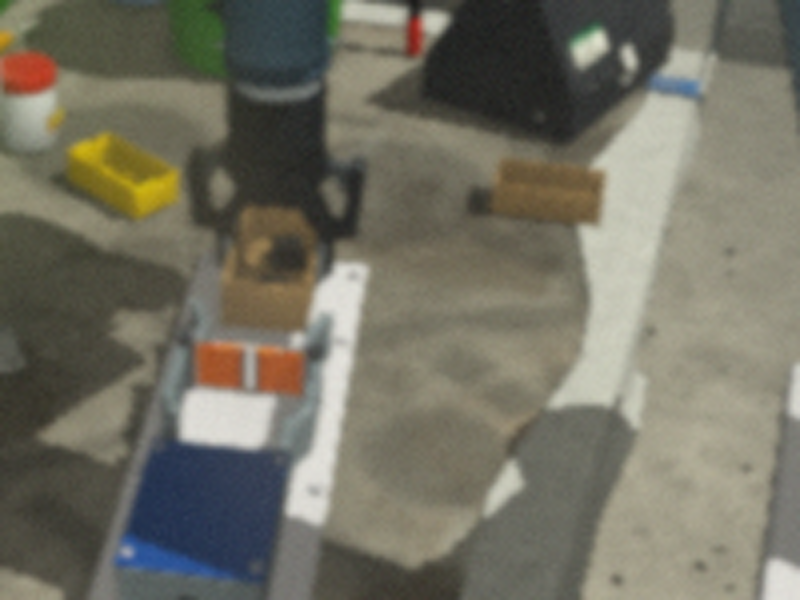

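carry_out:
  targets:
    - [[0.03,0.02,0.24],0,-0.5]
    - [[0.03,0.02,0.24],0,-0.5]
    - [[0.03,0.02,0.24],0,-0.5]
    - [[0.03,0.02,0.24],0,-0.5]
    - [[0.03,0.02,0.2],0,-0.5]
    - [[0.03,0.02,0.1],0,-0.5]
    - [[0,0,0.1],0,-0.5]
    - [[0,0,0],0,-0.5]

```text
time_s: 7.08
tool_pos: [0.5459, -0.0819, 0.0123]
orientation: [-3.126, -0.018, 1.765]
contact_force: [0.1, 0.2, -1.5]
finger_gap: 0.762
```

carry_out:
  targets:
    - [[0,0,0.1],0,-0.5]
    - [[0,0,0.1],0,-0.5]
    - [[0,0,0],0,-0.5]

```text
time_s: 7.33
tool_pos: [0.546, -0.0818, 0.0107]
orientation: [-3.126, -0.018, 1.765]
contact_force: [-1.6, -0.9, 2.1]
finger_gap: 0.76
```

carry_out:
  targets:
    - [[0,0,0],0,0.7]
    - [[0,0,0],0,1]
    - [[0,0,0],0,1]
    - [[0,0,0],0,1]
    - [[0,0,-0.5],0,1]
    - [[0,0,-1.5],0,1]
    - [[0,0,-2.5],0,1]
    - [[0,0,-2.5],0,1]
    - [[0,0,-2],0,1]
    - [[0,0,-1],0,1]
    - [[0,0,0],0,1]

```text
time_s: 8.25
tool_pos: [0.5471, -0.0832, 0.1152]
orientation: [-3.125, -0.019, 1.764]
contact_force: [0.7, -0.4, -0.1]
finger_gap: 0.999
```

Run:
```python
from h import *
f=cv2.cvtColor(grab_frame("side"),cv2.COLOR_RGB2BGR);cv2.imwrite("pics/side4.png",f);cv2.imwrite("pics/s4.png",cv2.resize(f[110:260,200:400],None,fx=4,fy=4,interpolation=cv2.INTER_CUBIC))
f=cv2.cvtColor(grab_frame("top"),cv2.COLOR_RGB2BGR);cv2.imwrite("pics/top4.png",f);cv2.imwrite("pics/t4.png",cv2.resize(f[140:260,220:380],None,fx=5,fy=5,interpolation=cv2.INTER_CUBIC))
```

```text
(no output)
```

View pics/s4.png

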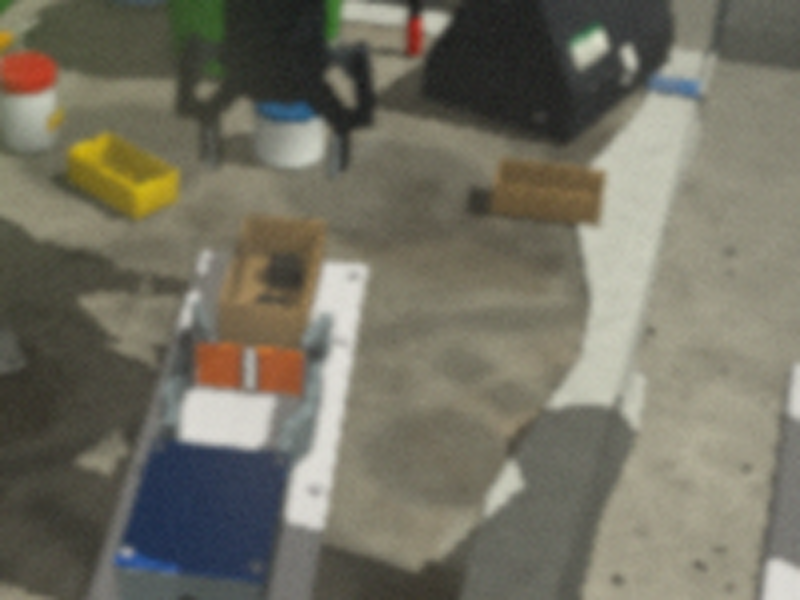

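View pics/t4.png

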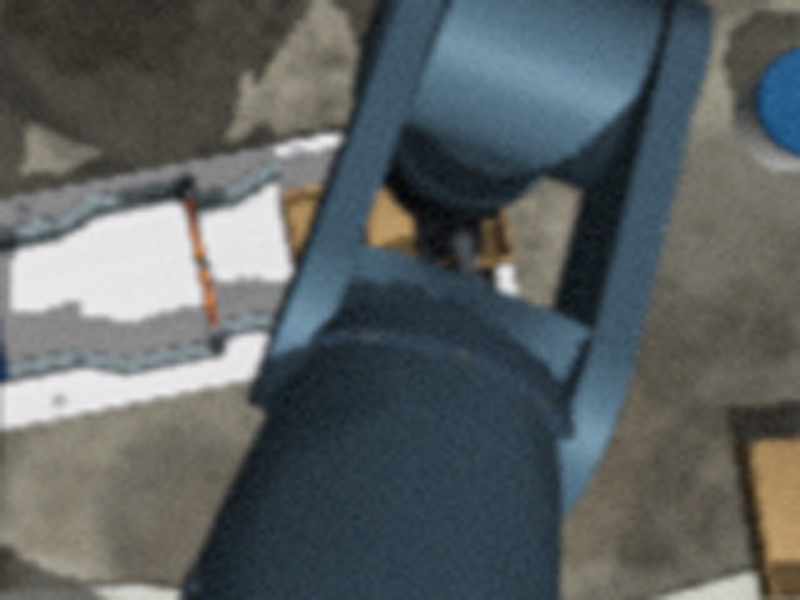

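Run:
```python
from h import *
pf=np.load("pf.npy")
for n,off,w,h,sc in(("side",(200,110),200,150,4),("top",(220,140),160,120,5)):
    f=cv2.imread(f"pics/{n}4.png");o=np.array(off)
    img=cv2.resize(f[off[1]:off[1]+h,off[0]:off[0]+w],None,fx=sc,fy=sc,interpolation=cv2.INTER_CUBIC)
    lines(img,n,pf,box(.033,.065,.048,-.118),(0,0,255),o,sc)
    lines(img,n,pf,box(.033,.065,.006,-.118),(255,0,0),o,sc)
    lines(img,n,pf,box(.07,.2175,.006,.0275),(0,255,0),o,sc)
    cv2.imwrite(f"pics/ov4{n}.png",img[150:500,50:450] if n=="side" else img)
```

```text
(no output)
```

View pics/ov4side.png

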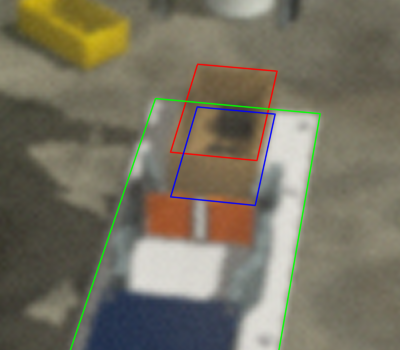

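View pics/ov4top.png

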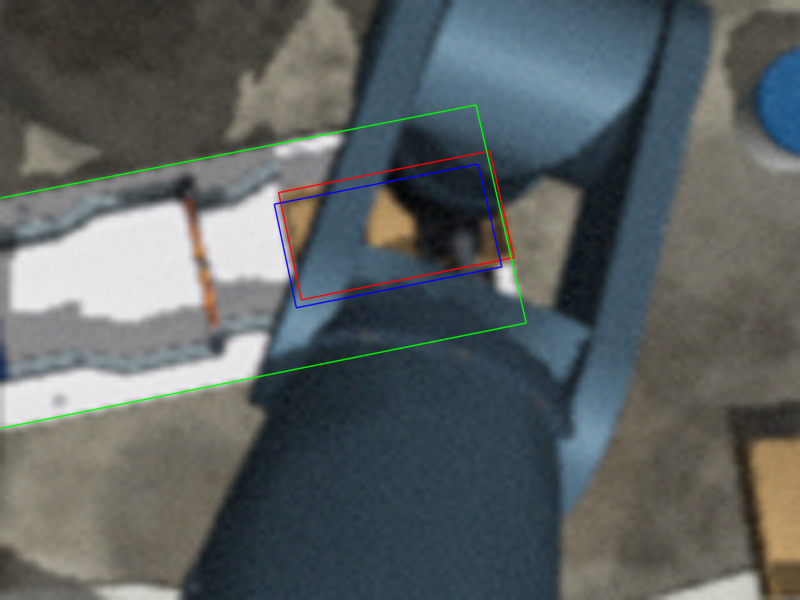

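Run:
```python
from h import *
from scipy.spatial.transform import Rotation as Ro
pf=np.load("pf.npy")
s=read_state();R=Ro.from_euler("xyz",s["orientation"]);z=R.as_matrix()[:,2]
fy=np.array([-np.sin(pf[2]),np.cos(pf[2]),0]);fx=np.array([np.cos(pf[2]),np.sin(pf[2]),0])
print("z",z,"along fy",z@fy,"fx",z@fx)
t=place(pf,[[0.0,-.225,0]])[0]
plan([t[0],t[1],.10,np.pi/2+pf[2]],10,-1)
```

```text
z [-0.02331426  0.01685245 -0.99958613] along fy 0.021035345857484296 fx -0.019623302697573078
[[[-1.04, -0.0, 0.11], -0.0, -1], [[-1.04, -0.0, 0.11], -0.0, -1], [[-1.04, -0.0, 0.11], -0.0, -1], [[-1.04, -0.0, 0.11], -0.0, -1], [[-1.04, -0.0, 0.1], -0.0, -1], [[-1.04, -0.0, 0.11], -0.0, -1], [[-1.05, -0.01, 0.1], -0.0, -1], [[-1.04, -0.0, 0.11], -0.0, -1], [[-1.05, -0.01, 0.1], -0.0, -1], [[-1.04, -0.0, 0.11], -0.0, -1]] 
end [ 0.5654 -0.1849  0.1   ] [-3.122 -0.021  1.764] start [ 0.5458 -0.0828  0.1128] [-0.14 -0.74  0.31]
```

carry_out:
  targets:
    - [[-0.6,0,0.1],0,-1]
    - [[-1.04,0,0.1],0,-1]
    - [[-1.04,0,0.1],0,-1]
    - [[-1.04,0,0.1],0,-1]
    - [[-1.04,0,0.1],0,-1]
    - [[-1.04,0,0.1],0,-1]
    - [[-1.04,0,0.1],0,-1]
    - [[-1.04,0,0.1],0,-1]
    - [[-1.04,0,0.1],0,-1]
    - [[-1.0,0,0.1],0,-1]
    - [[-0.4,0,0],0,-1]
    - [[0,0,0],0,-1]

```text
time_s: 9.35
tool_pos: [0.5628, -0.1958, 0.0909]
orientation: [-3.112, -0.027, 1.761]
contact_force: [-0.4, 0.5, -1.4]
finger_gap: -0.006
```

```bash
cat >> h.py <<'E'
def fs():
    from scipy.spatial.transform import Rotation as Ro
    pf=np.load("pf.npy"); s=read_state(); c,si=np.cos(pf[2]),np.sin(pf[2])
    d=s["tool_pos"]-np.array([pf[0],pf[1],0]); F=s["contact_force"]
    z=Ro.from_euler("xyz",s["orientation"]).as_matrix()[:,2]
    print("t",s["time_s"],"feeder mm",np.round([1e3*(c*d[0]+si*d[1]),1e3*(-si*d[0]+c*d[1]),1e3*d[2]],1),"dyaw",round(s["orientation"][2]-np.pi/2-pf[2],4),
     "F",np.round([c*F[0]+si*F[1],-si*F[0]+c*F[1],F[2]],2),"tilt",np.round([c*z[0]+si*z[1],-si*z[0]+c*z[1]],4),"gap",round(s["finger_gap"],3))
E
python3 - <<'E'
from h import *
fs()
pf=np.load("pf.npy")
t=place(pf,[[0.0,-.225,0]])[0]
plan([t[0],t[1],.026,np.pi/2+pf[2]],9,-1)
f=cv2.cvtColor(grab_frame("top"),cv2.COLOR_RGB2BGR)
off=(220,140);w,h,sc,n=160,120,5,"top";o=np.array(off)
img=cv2.resize(f[off[1]:off[1]+h,off[0]:off[0]+w],None,fx=sc,fy=sc,interpolation=cv2.INTER_CUBIC)
lines(img,n,pf,box(.033,.065,.048,-.118),(0,0,255),o,sc)
lines(img,n,pf,box(.07,.2175,.006,.0275),(0,255,0),o,sc)
cv2.imwrite("pics/ov5.png",img)
E
```

```text
t 9.35 feeder mm [  -4.6 -235.2   90.9] dyaw -0.0038 F [-0.3   0.61 -1.39] tilt [-0.0296  0.0275] gap -0.006
[[[0.09, 0.07, 0.72], -0.0, -1], [[0.09, 0.07, 0.72], -0.0, -1], [[0.09, 0.07, 0.72], -0.0, -1], [[0.1, 0.07, 0.72], -0.0, -1], [[0.09, 0.07, 0.72], -0.0, -1], [[0.1, 0.07, 0.72], -0.0, -1], [[0.09, 0.08, 0.73], -0.0, -1], [[0.1, 0.07, 0.72], -0.0, -1], [[0.09, 0.08, 0.73], -0.0, -1]] 
end [ 0.5654 -0.1849  0.026 ] [-3.112 -0.027  1.761] start [ 0.5628 -0.1958  0.0909] [-0.42  0.54 -1.39]
```

View pics/ov5.png

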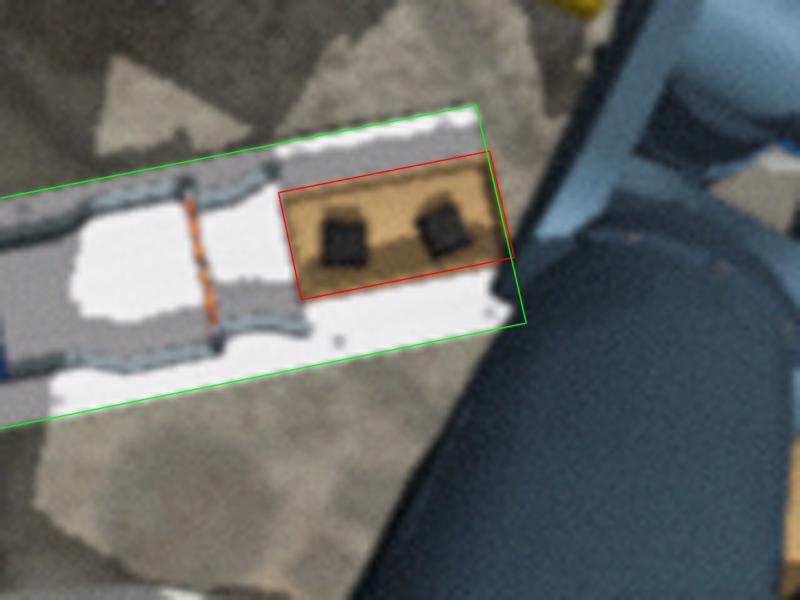

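carry_out:
  targets:
    - [[0.05,0.07,0.4],0,-1]
    - [[0.05,0.07,0.7],0,-1]
    - [[0.05,0.07,0.7],0,-1]
    - [[0.05,0.07,0.7],0,-1]
    - [[0.1,0.07,0.7],0,-1]
    - [[0.1,0.07,0.7],0,-1]
    - [[0.1,0.08,0.7],0,-1]
    - [[0.1,0.07,0.7],0,-1]
    - [[0.1,0.07,0.5],0,-1]
    - [[0,0,0],0,-1]
    - [[0,0,0],0,-1]

```text
time_s: 10.32
tool_pos: [0.5647, -0.1809, 0.0251]
orientation: [-3.109, -0.031, 1.765]
contact_force: [-0.1, 0.4, 0.3]
finger_gap: 0.0
```

```bash
python3 -c "
from h import *
fs()"
```

```text
t 10.3167 feeder mm [ 1.00e-01 -2.21e+02  2.51e+01] dyaw -0.0 F [-0.05  0.38  0.26] tilt [-0.0323  0.0305] gap 0.0
```

carry_out:
  targets:
    - [[0.2,0,0.01],0,-1]
    - [[0.3,0,0.01],0,-1]
    - [[0.3,0,0.01],0,-1]
    - [[0.3,0,0.01],0,-1]
    - [[0.3,0,0.01],0,-1]
    - [[0.3,0,0.01],0,-1]
    - [[0.3,0,0.01],0,-1]
    - [[0.3,0,0.01],0,-1]
    - [[0.3,0,0.01],0,-1]
    - [[0.3,0,0.01],0,-1]
    - [[0.3,0,0.01],0,-1]
    - [[0.3,0,0.01],0,-1]

```text
time_s: 11.32
tool_pos: [0.5589, -0.1445, 0.0272]
orientation: [-3.113, -0.027, 1.765]
contact_force: [0.3, -0.5, 0.6]
finger_gap: -0.002
```

```bash
python3 -c "
from h import *
fs()"
```

```text
t 11.3167 feeder mm [   1.4 -184.1   27.2] dyaw -0.0003 F [ 0.23 -0.58  0.57] tilt [-0.0288  0.0273] gap -0.002
```

carry_out:
  targets:
    - [[0.3,-0.01,0.02],0,-1]
    - [[0.3,-0.01,0.02],0,-1]
    - [[0.3,-0.01,0.02],0,-1]
    - [[0.3,-0.01,0.02],0,-1]
    - [[0.3,-0.01,0.02],0,-1]
    - [[0.3,-0.01,0.02],0,-1]
    - [[0.3,-0.01,0.02],0,-1]
    - [[0.3,-0.01,0.02],0,-1]
    - [[0.3,-0.01,0.02],0,-1]
    - [[0.3,-0.01,0.02],0,-1]
    - [[0.3,-0.01,0.02],0,-1]
    - [[0.2,-0.01,0.02],0,-1]

```text
time_s: 12.32
tool_pos: [0.5507, -0.1072, 0.0264]
orientation: [-3.114, -0.026, 1.765]
contact_force: [-0.0, -0.7, 1.4]
finger_gap: -0.002
```

```bash
python3 -c "
from h import *
fs()
pf=np.load('pf.npy')
for n,off,w,h,sc in(('side',(200,110),200,150,4),('top',(190,140),160,120,5)):
    f=cv2.cvtColor(grab_frame(n),cv2.COLOR_RGB2BGR);o=np.array(off)
    img=cv2.resize(f[off[1]:off[1]+h,off[0]:off[0]+w],None,fx=sc,fy=sc,interpolation=cv2.INTER_CUBIC)
    cv2.imwrite(f'pics/p6{n}.png',img)
"
```

```text
t 12.3167 feeder mm [   0.6 -145.9   26.4] dyaw -0.0003 F [-0.14 -0.66  1.41] tilt [-0.0275  0.0256] gap -0.002
```

View pics/p6side.png

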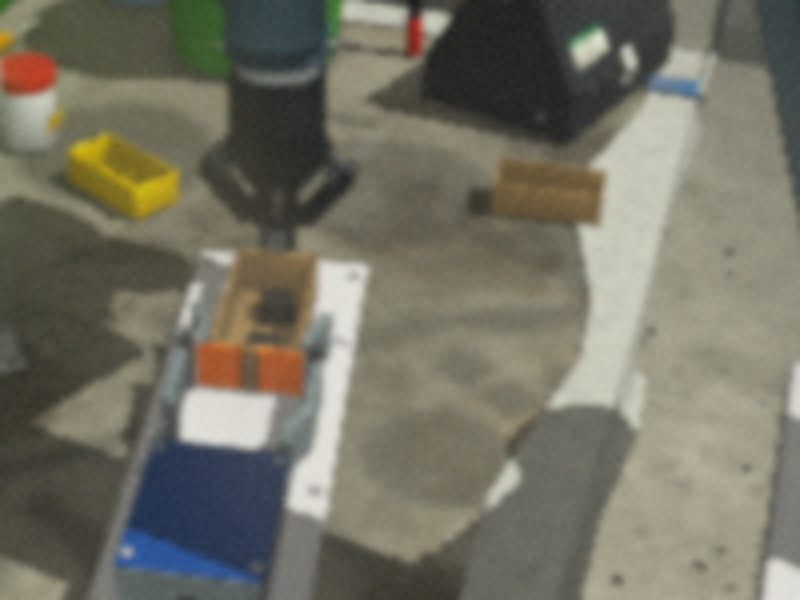

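View pics/p6top.png

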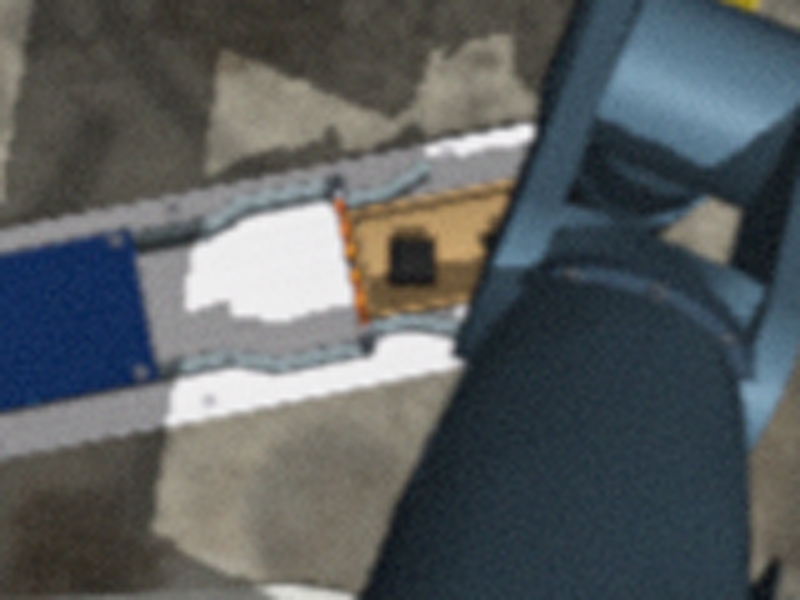

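carry_out:
  targets:
    - [[0.2,-0.01,0.02],0,-1]
    - [[0.2,-0.01,0.01],0,-1]
    - [[0.2,-0.01,0.01],0,-1]
    - [[0.2,-0.01,0.01],0,-1]
    - [[0.2,0,0.01],0,-1]
    - [[0.2,0,0.01],0,-1]
    - [[0.2,0,0.01],0,-1]
    - [[0.2,0,0.01],0,-1]

```text
time_s: 13.08
tool_pos: [0.55, -0.0958, 0.0272]
orientation: [-3.119, -0.016, 1.764]
contact_force: [1.5, -5.6, -0.6]
finger_gap: 0.0
```

```bash
python3 -c "
from h import *
fs()"
```

```text
t 13.0833 feeder mm [   2.1 -134.6   27.2] dyaw -0.0008 F [ 0.42 -5.78 -0.56] tilt [-0.0225  0.0162] gap 0.0
```

carry_out:
  targets:
    - [[0.2,-0.02,0.01],0,-1]
    - [[0.2,-0.02,0.01],0,-1]
    - [[0.2,-0.02,0.01],0,-1]

```text
time_s: 13.33
tool_pos: [0.5488, -0.091, 0.0274]
orientation: [-3.12, -0.014, 1.764]
contact_force: [0.3, -3.8, -0.3]
finger_gap: -0.001
```

```bash
python3 -c "
from h import *
fs()"
```

```text
t 13.3333 feeder mm [   1.8 -129.6   27.4] dyaw -0.0013 F [-0.39 -3.78 -0.29] tilt [-0.0214  0.0139] gap -0.001
```

carry_out:
  targets:
    - [[0.2,-0.02,0.01],0,-1]
    - [[0.2,-0.02,0.01],0,-1]
    - [[0.2,-0.02,0.01],0,-1]
    - [[0.2,-0.02,0.01],0,-1]
    - [[0.2,-0.02,0.01],0,-1]
    - [[0.2,-0.01,0.01],0,-1]
    - [[0.2,-0.01,0.01],0,-1]
    - [[0.2,-0.01,0.01],0,-1]

```text
time_s: 14.0
tool_pos: [0.5427, -0.0722, 0.0262]
orientation: [-3.118, -0.017, 1.764]
contact_force: [0.3, -3.0, -0.2]
finger_gap: -0.001
```

```bash
python3 -c "
from h import *
fs()
for n,off,w,h,sc in(('side',(200,110),200,150,4),):
    f=cv2.cvtColor(grab_frame(n),cv2.COLOR_RGB2BGR);o=np.array(off)
    img=cv2.resize(f[off[1]:off[1]+h,off[0]:off[0]+w],None,fx=sc,fy=sc,interpolation=cv2.INTER_CUBIC)
    cv2.imwrite(f'pics/p7{n}.png',img)
"
```

```text
t 14.0 feeder mm [  -0.5 -110.    26.2] dyaw -0.0012 F [-0.24 -3.04 -0.18] tilt [-0.0233  0.0168] gap -0.001
```

View pics/p7side.png

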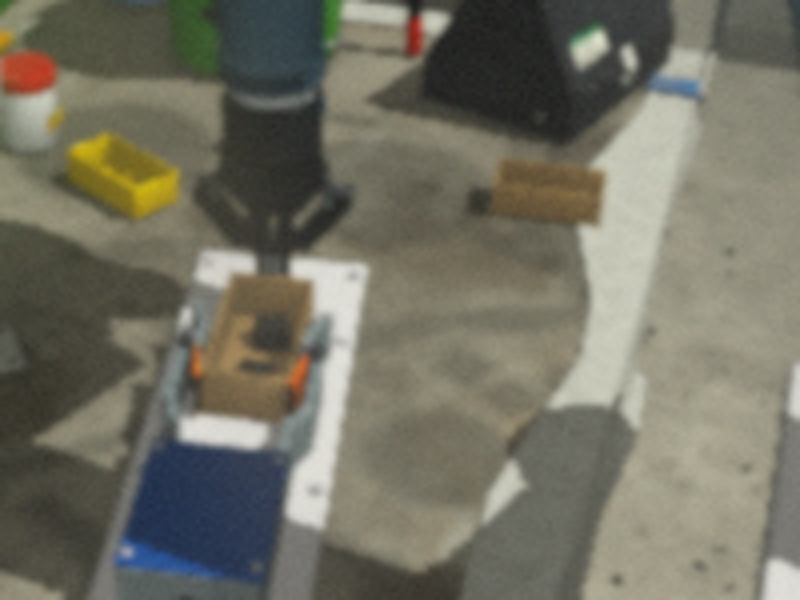

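carry_out:
  targets:
    - [[0.25,0.01,0.01],0,-1]
    - [[0.25,0.01,0.0],0,-1]
    - [[0.25,0,0.0],0,-1]
    - [[0.25,0,0.0],0,-1]
    - [[0.25,0,0.01],0,-1]
    - [[0.25,0,0.01],0,-1]
    - [[0.25,0,0.01],0,-1]
    - [[0.25,0,0.01],0,-1]
    - [[0.2,0,0.01],0,-1]
    - [[0.2,0,0.01],0,-1]

```text
time_s: 14.88
tool_pos: [0.5379, -0.0454, 0.0262]
orientation: [-3.118, -0.017, 1.764]
contact_force: [0.2, -2.3, 1.2]
finger_gap: 0.002
```

```bash
python3 -c "
from h import *
fs()"
```

```text
t 14.8833 feeder mm [ -0.1 -82.8  26.2] dyaw -0.0011 F [-0.28 -2.3   1.22] tilt [-0.0231  0.0175] gap 0.002
```

Nose now nears the tapered lead-in; going on gently.

carry_out:
  targets:
    - [[0.2,0,0.01],0,-1]
    - [[0.2,0,0.0],0,-1]
    - [[0.2,0,0.01],0,-1]
    - [[0.2,0,0.0],0,-1]
    - [[0.2,0,0.01],0,-1]
    - [[0.2,0,0.0],0,-1]
    - [[0.2,0,0.01],0,-1]

```text
time_s: 15.47
tool_pos: [0.535, -0.0304, 0.0262]
orientation: [-3.119, -0.017, 1.764]
contact_force: [1.4, -3.0, 1.8]
finger_gap: 0.003
```

carry_out:
  targets:
    - [[0.2,0,0.01],0,-1]
    - [[0.2,0,0.0],0,-1]
    - [[0.2,0,0.01],0,-1]
    - [[0.2,0,0.0],0,-1]
    - [[0.2,0,0.01],0,-1]

```text
time_s: 15.88
tool_pos: [0.533, -0.0196, 0.0262]
orientation: [-3.119, -0.017, 1.764]
contact_force: [0.8, -1.6, 2.5]
finger_gap: -0.0
```

```bash
python3 -c "
from h import *
fs()
for n,off,w,h,sc in(('side',(200,110),200,150,4),('top',(170,140),160,120,5)):
    f=cv2.cvtColor(grab_frame(n),cv2.COLOR_RGB2BGR);o=np.array(off)
    img=cv2.resize(f[off[1]:off[1]+h,off[0]:off[0]+w],None,fx=sc,fy=sc,interpolation=cv2.INTER_CUBIC)
    cv2.imwrite(f'pics/p8{n}.png',img)
"
```

```text
t 15.8833 feeder mm [  0.1 -56.6  26.2] dyaw -0.0012 F [ 0.53 -1.69  2.45] tilt [-0.0226  0.0169] gap -0.0
```

View pics/p8side.png

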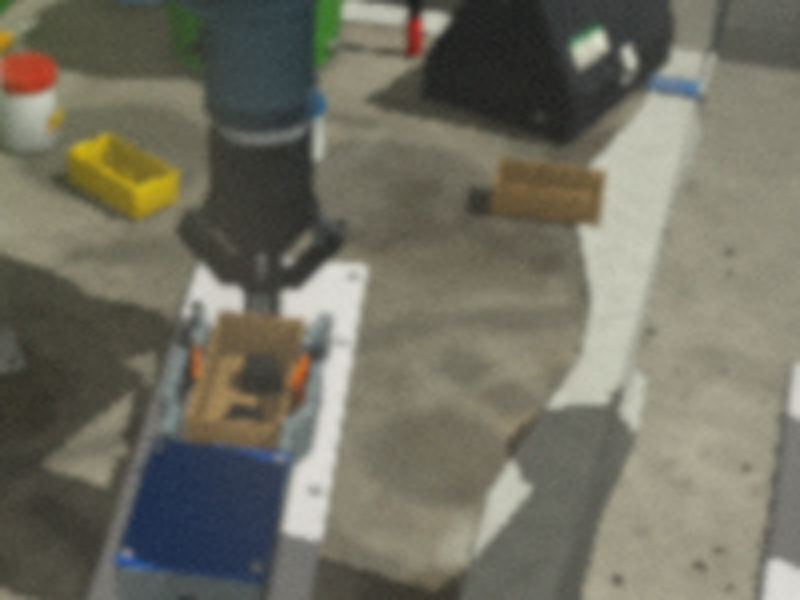

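View pics/p8top.png

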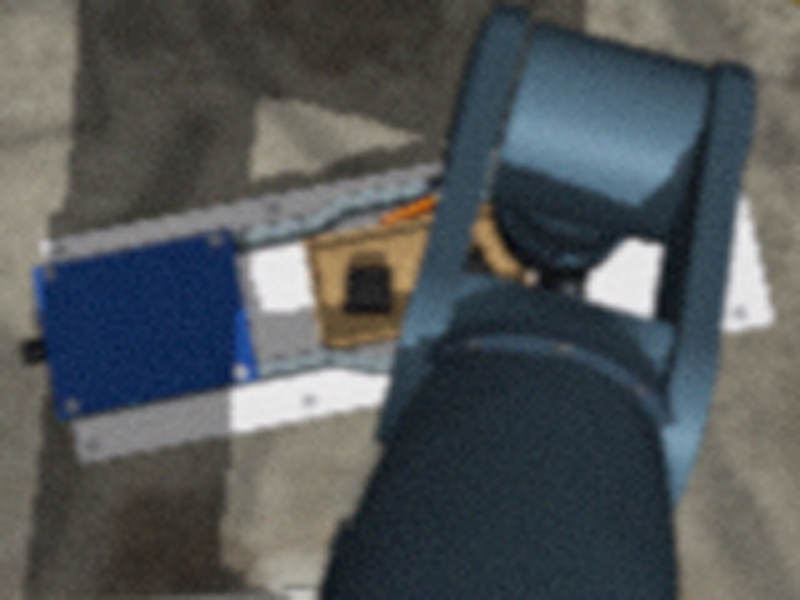

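carry_out:
  targets:
    - [[0.2,0,0.0],0,-1]
    - [[0.2,0,0.0],0,-1]
    - [[0.2,0,0.0],0,-1]
    - [[0.2,0,0.0],0,-1]
    - [[0.2,0,0.0],0,-1]
    - [[0.2,0,0.0],0,-1]

```text
time_s: 16.48
tool_pos: [0.5302, -0.0067, 0.0261]
orientation: [-3.118, -0.018, 1.764]
contact_force: [0.6, -1.7, 0.9]
finger_gap: -0.002
```

carry_out:
  targets:
    - [[0.2,0,0.01],0,-1]
    - [[0.2,0,0.0],0,-1]
    - [[0.2,0,0.01],0,-1]
    - [[0.2,0,0.0],0,-1]
    - [[0.2,0,0.01],0,-1]
    - [[0.2,0,0.0],0,-1]
    - [[0.2,0,0.01],0,-1]
    - [[0.2,0,0.0],0,-1]

```text
time_s: 17.15
tool_pos: [0.5268, 0.0107, 0.0261]
orientation: [-3.118, -0.017, 1.764]
contact_force: [0.2, -1.9, 0.7]
finger_gap: -0.0
```

```bash
python3 -c "
from h import *
fs()"
```

```text
t 17.15 feeder mm [ -0.1 -25.6  26.1] dyaw -0.0012 F [-0.2  -1.87  0.73] tilt [-0.0231  0.0173] gap -0.0
```

carry_out:
  targets:
    - [[0.2,0,0.01],0,-1]
    - [[0.2,0,0.0],0,-1]
    - [[0.2,0,0.01],0,-1]
    - [[0.2,0,0.0],0,-1]
    - [[0.2,0,0.01],0,-1]
    - [[0.2,0,0.0],0,-1]
    - [[0.2,0,0.01],0,-1]
    - [[0.2,0,0.0],0,-1]

```text
time_s: 17.82
tool_pos: [0.5235, 0.028, 0.0261]
orientation: [-3.119, -0.017, 1.764]
contact_force: [0.9, -2.6, 1.0]
finger_gap: 0.0
```

carry_out:
  targets:
    - [[0.2,0,0.01],0,-1]
    - [[0.2,0,0.0],0,-1]
    - [[0.2,0,0.01],0,-1]
    - [[0.2,0,0.0],0,-1]
    - [[0.2,0,0.01],0,-1]
    - [[0.2,0,0.0],0,-1]
    - [[0.2,0,0.01],0,-1]
    - [[0.2,0,0.0],0,-1]

```text
time_s: 18.48
tool_pos: [0.5202, 0.0454, 0.026]
orientation: [-3.119, -0.017, 1.764]
contact_force: [0.7, -1.8, 1.0]
finger_gap: 0.0
```

```bash
python3 -c "
from h import *
fs()"
```

```text
t 18.4833 feeder mm [ 0.1  9.7 26. ] dyaw -0.0012 F [ 0.37 -1.91  1.01] tilt [-0.0228  0.0169] gap 0.0
```

carry_out:
  targets:
    - [[0.2,0,0.01],0,-1]
    - [[0.2,0,0.0],0,-1]
    - [[0.2,0,0.01],0,-1]
    - [[0.2,0,0.0],0,-1]
    - [[0.2,0,0.01],0,-1]
    - [[0.2,0,0.0],0,-1]
    - [[0.2,0,0.01],0,-1]
    - [[0.15,0,0.0],0,-1]

```text
time_s: 19.15
tool_pos: [0.5165, 0.0626, 0.0257]
orientation: [-3.118, -0.017, 1.764]
contact_force: [0.1, -1.0, 0.8]
finger_gap: -0.001
```

carry_out:
  targets:
    - [[0.1,0,0.0],0,-1]
    - [[0.1,0,0.0],0,-1]
    - [[0.1,0,0.0],0,-1]
    - [[0.1,0,0.0],0,-1]
    - [[0.1,0,0.0],0,-1]

```text
time_s: 19.57
tool_pos: [0.5147, 0.0687, 0.0253]
orientation: [-3.117, -0.018, 1.764]
contact_force: [0.6, -0.9, 0.6]
finger_gap: -0.002
```

```bash
python3 -c "
from h import *
fs()
for n,off,w,h,sc in(('side',(200,110),200,150,4),):
    f=cv2.cvtColor(grab_frame(n),cv2.COLOR_RGB2BGR);o=np.array(off)
    img=cv2.resize(f[off[1]:off[1]+h,off[0]:off[0]+w],None,fx=sc,fy=sc,interpolation=cv2.INTER_CUBIC)
    cv2.imwrite(f'pics/p9{n}.png',img)
"
```

```text
t 19.5667 feeder mm [-0.8 33.6 25.3] dyaw -0.0009 F [ 0.46 -1.03  0.63] tilt [-0.0245  0.0183] gap -0.002
```

View pics/p9side.png

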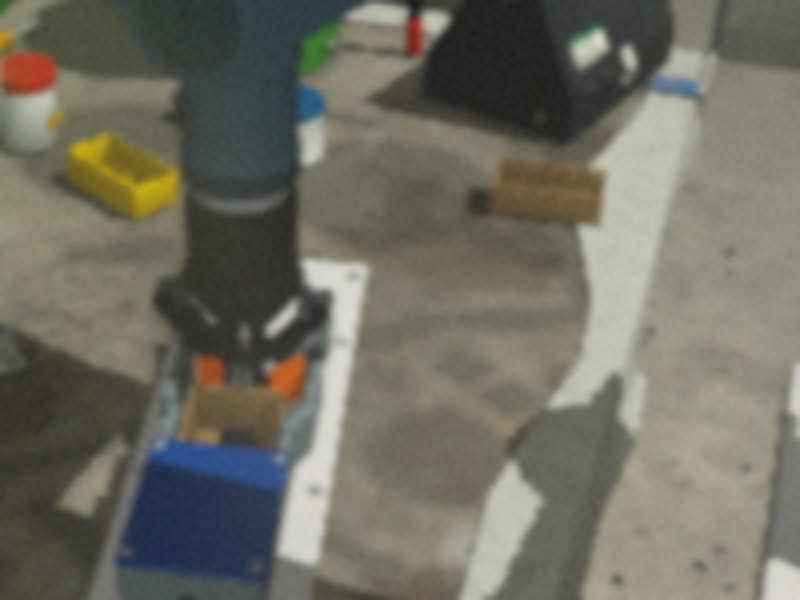

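carry_out:
  targets:
    - [[0.08,0.01,0.0],0,-1]
    - [[0.08,0.01,0.0],0,-1]
    - [[0.08,0.01,0.0],0,-1]

```text
time_s: 19.87
tool_pos: [0.514, 0.0716, 0.0251]
orientation: [-3.116, -0.019, 1.764]
contact_force: [0.0, -0.9, 0.4]
finger_gap: 0.005
```

carry_out:
  targets:
    - [[0.08,0.01,0.0],0,-1]
    - [[0.08,0.01,0.0],0,-1]
    - [[0.08,0.01,0.0],0,-1]

```text
time_s: 20.12
tool_pos: [0.5136, 0.0743, 0.0251]
orientation: [-3.116, -0.019, 1.764]
contact_force: [-0.3, -1.1, 1.2]
finger_gap: 0.001
```

carry_out:
  targets:
    - [[0.08,0,0.0],0,-1]
    - [[0.08,0,0.0],0,-1]
    - [[0.08,0,0.0],0,-1]

```text
time_s: 20.37
tool_pos: [0.5131, 0.0769, 0.0251]
orientation: [-3.116, -0.019, 1.764]
contact_force: [-0.1, -1.1, 0.0]
finger_gap: -0.0
```

carry_out:
  targets:
    - [[0.08,0,0.0],0,-1]
    - [[0.08,0,0.0],0,-1]
    - [[0.08,0,0.0],0,-1]

```text
time_s: 20.62
tool_pos: [0.5125, 0.0796, 0.0251]
orientation: [-3.116, -0.019, 1.764]
contact_force: [0.2, -0.4, 0.1]
finger_gap: 0.003
```

carry_out:
  targets:
    - [[0.08,0,0.0],0,-1]
    - [[0.08,0,0.0],0,-1]
    - [[0.08,0,0.0],0,-1]

```text
time_s: 20.87
tool_pos: [0.5121, 0.0813, 0.0252]
orientation: [-3.115, -0.018, 1.764]
contact_force: [-0.6, -5.2, 0.6]
finger_gap: 0.002
```

carry_out:
  targets:
    - [[0.06,0,0.0],0,-1]

```text
time_s: 20.95
tool_pos: [0.512, 0.0813, 0.0252]
orientation: [-3.115, -0.017, 1.765]
contact_force: [-0.1, -4.5, 0.2]
finger_gap: 0.005
```

```bash
python3 -c "
from h import *
fs()"
```

```text
t 20.95 feeder mm [-1.  46.5 25.2] dyaw -0.0004 F [-0.98 -4.37  0.18] tilt [-0.0264  0.0166] gap 0.005
```

carry_out:
  targets:
    - [[0.1,0,0.0],0,-1]
    - [[0.12,0,0.0],0,-1]

```text
time_s: 21.12
tool_pos: [0.512, 0.0818, 0.0253]
orientation: [-3.115, -0.014, 1.765]
contact_force: [0.4, -7.4, -0.3]
finger_gap: 0.003
```

carry_out:
  targets:
    - [[0.14,0,0.0],0,-1]
    - [[0.15,0,0.0],0,-1]

```text
time_s: 21.28
tool_pos: [0.512, 0.0821, 0.0255]
orientation: [-3.115, -0.009, 1.766]
contact_force: [0.5, -9.7, 0.2]
finger_gap: -0.004
```

carry_out:
  targets:
    - [[0.15,0,0.0],0,-1]
    - [[0.15,0,0.0],0,-1]
    - [[0.15,0,0.0],0,-1]

```text
time_s: 21.53
tool_pos: [0.512, 0.0821, 0.0259]
orientation: [-3.115, -0.002, 1.767]
contact_force: [0.2, -10.0, 0.8]
finger_gap: -0.003
```

```bash
python3 -c "
from h import *
fs()"
```

```text
t 21.5333 feeder mm [-0.8 47.3 25.9] dyaw 0.0019 F [-1.71 -9.9   0.81] tilt [-0.027   0.0017] gap -0.003
```

carry_out:
  targets:
    - [[0.15,0,0.0],0,-1]
    - [[0.15,0,0.0],0,-1]
    - [[0.12,0,0.0],0,-1]
    - [[0.1,0,0.0],0,-1]
    - [[0.08,0,0.0],0,-1]
    - [[0.07,0,0.0],0,-1]
    - [[0.06,0,0.0],0,-1]
    - [[0.05,0,0.0],0,-1]

```text
time_s: 22.2
tool_pos: [0.5115, 0.0812, 0.026]
orientation: [-3.112, 0.011, 1.768]
contact_force: [-0.1, -4.5, 0.1]
finger_gap: 0.003
```

```bash
python3 -c "
from h import *
fs()"
```

```text
t 22.2 feeder mm [-1.5 46.6 26. ] dyaw 0.0025 F [-0.95 -4.39  0.05] tilt [-0.0292 -0.0114] gap 0.003
```

carry_out:
  targets:
    - [[0.04,0,0.0],0,-1]
    - [[0.03,0,0.0],0,-1]
    - [[0.03,0,0.0],0,-1]
    - [[0.02,0,0.0],0,-1]
    - [[0.02,0,0.0],0,-1]
    - [[0.01,0,0.0],0,-1]
    - [[0.0,0,0.0],0,-1]
    - [[0.0,0,0.0],0,-1]
    - [[-0.01,0,0.0],0,-1]
    - [[-0.01,0,0.0],0,-1]

```text
time_s: 23.03
tool_pos: [0.5115, 0.081, 0.026]
orientation: [-3.112, 0.014, 1.767]
contact_force: [1.0, -4.5, 0.4]
finger_gap: 0.003
```

```bash
python3 -c "
from h import *
fs()"
```

```text
t 23.0333 feeder mm [-1.6 46.4 26. ] dyaw 0.0023 F [ 0.15 -4.65  0.36] tilt [-0.0295 -0.0137] gap 0.003
```

carry_out:
  targets:
    - [[-0.02,0,0.0],0,-1]
    - [[-0.02,0,0.0],0,-1]
    - [[-0.02,0,0.0],0,-1]
    - [[-0.02,0,0.0],0,-1]

```text
time_s: 23.37
tool_pos: [0.5114, 0.0808, 0.0259]
orientation: [-3.112, 0.013, 1.767]
contact_force: [0.3, -2.9, 0.0]
finger_gap: 0.0
```

carry_out:
  targets:
    - [[-0.02,0,0.0],0,-1]
    - [[-0.02,0,0.0],0,-1]
    - [[-0.02,0,0.0],0,-1]
    - [[-0.02,0,0.0],0,-1]

```text
time_s: 23.7
tool_pos: [0.5114, 0.0806, 0.0258]
orientation: [-3.112, 0.012, 1.767]
contact_force: [0.3, -2.2, -1.5]
finger_gap: 0.002
```

```bash
python3 -c "
from h import *
fs()"
```

```text
t 23.7 feeder mm [-1.8 45.9 25.8] dyaw 0.0022 F [-0.15 -2.23 -1.5 ] tilt [-0.0298 -0.0116] gap 0.002
```

carry_out:
  targets:
    - [[-0.02,0,0.0],0,-1]
    - [[-0.02,0,0.0],0,-1]
    - [[-0.02,0,0.0],0,-1]
    - [[-0.02,0,0.0],0,-1]
    - [[-0.02,0,0.0],0,-1]
    - [[-0.02,0,0.0],0,-1]
    - [[-0.03,0,0.0],0,-1]
    - [[-0.03,0,0.0],0,-1]

```text
time_s: 24.37
tool_pos: [0.5113, 0.0801, 0.0256]
orientation: [-3.112, 0.009, 1.767]
contact_force: [0.2, -0.3, 0.5]
finger_gap: 0.002
```

carry_out:
  targets:
    - [[-0.03,0,0.0],0,-1]
    - [[-0.03,0,0.0],0,-1]
    - [[-0.03,0,0.0],0,-1]
    - [[-0.03,0,0.0],0,-1]

```text
time_s: 24.7
tool_pos: [0.5115, 0.0792, 0.0257]
orientation: [-3.112, 0.009, 1.767]
contact_force: [0.4, 0.4, -0.1]
finger_gap: 0.003
```

```bash
python3 -c "
from h import *
fs()"
```

```text
t 24.7 feeder mm [-1.9 44.5 25.7] dyaw 0.002 F [ 0.48  0.35 -0.09] tilt [-0.0299 -0.0089] gap 0.003
```

carry_out:
  targets:
    - [[-0.05,0,0],0,-1]
    - [[-0.05,0,-0.1],0,-1]
    - [[-0.01,-0.01,-0.4],0,-1]
    - [[-0.01,-0.02,-0.6],0,-1]
    - [[-0.01,-0.02,-0.8],0,-1]
    - [[-0.01,-0.02,-0.8],0,-1]
    - [[-0.01,-0.02,-0.8],0,-1]
    - [[-0.01,-0.03,-1.0],0,-1]
    - [[-0.01,-0.03,-1.0],0,-1]
    - [[-0.01,-0.03,-1.5],0,-1]
    - [[-0.01,-0.03,-1.5],0,-1]

```text
time_s: 25.62
tool_pos: [0.5108, 0.078, 0.1171]
orientation: [-3.109, 0.008, 1.767]
contact_force: [1.4, 0.6, -0.2]
finger_gap: 0.0
```

carry_out:
  targets:
    - [[0,0,-2],0,-1]
    - [[0,0,-2],0,-1]
    - [[0,0,-2],0,-1]
    - [[0,0,-1],0,-1]
    - [[0,0,0],0,-1]

```text
time_s: 26.03
tool_pos: [0.5146, 0.0791, 0.1984]
orientation: [-3.117, 0.01, 1.767]
contact_force: [0.4, 0.3, 0.2]
finger_gap: 0.0
```

```bash
python3 -c "
from h import *
fs()
for n,off,w,h,sc in(('side',(200,110),200,150,4),('top',(170,140),160,120,5)):
    f=cv2.cvtColor(grab_frame(n),cv2.COLOR_RGB2BGR);o=np.array(off)
    img=cv2.resize(f[off[1]:off[1]+h,off[0]:off[0]+w],None,fx=sc,fy=sc,interpolation=cv2.INTER_CUBIC)
    cv2.imwrite(f'pics/p10{n}.png',img)
"
```

```text
t 26.0333 feeder mm [  1.2  43.9 198.4] dyaw 0.002 F [0.46 0.24 0.18] tilt [-0.0243 -0.0102] gap 0.0
```

View pics/p10side.png

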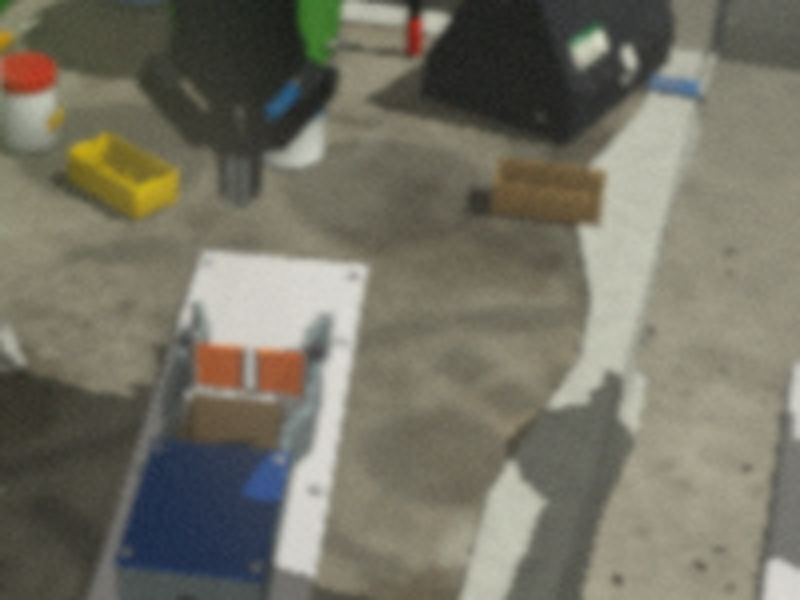

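View pics/p10top.png

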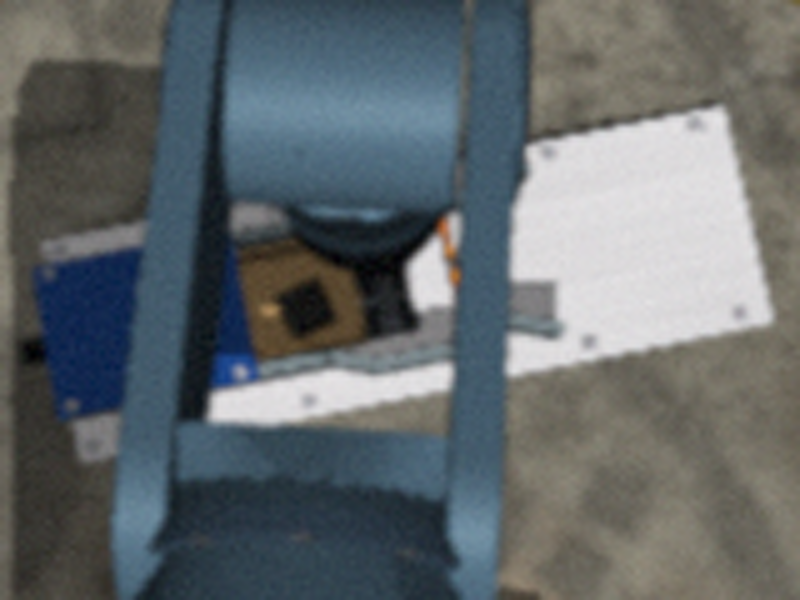

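```bash
python3 -c "
from h import *
pf=np.load('pf.npy');n='side';off=(200,110);o=np.array(off);sc=4
img=cv2.imread('pics/p10side.png')
for y,c in((.107,(0,255,255)),(.120,(0,0,255))):
    lines(img,n,pf,box(.033,.065,.048,y),c,o,sc)
lines(img,n,pf,[[-.041,0,.01],[.041,0,.01],[.041,0,.048],[-.041,0,.048]],(0,255,0),o,sc)
cv2.imwrite('pics/p11.png',cv2.resize(img[300:600,80:400],None,fx=2,fy=2))
"
```

```text
(no output)
```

View pics/p11.png

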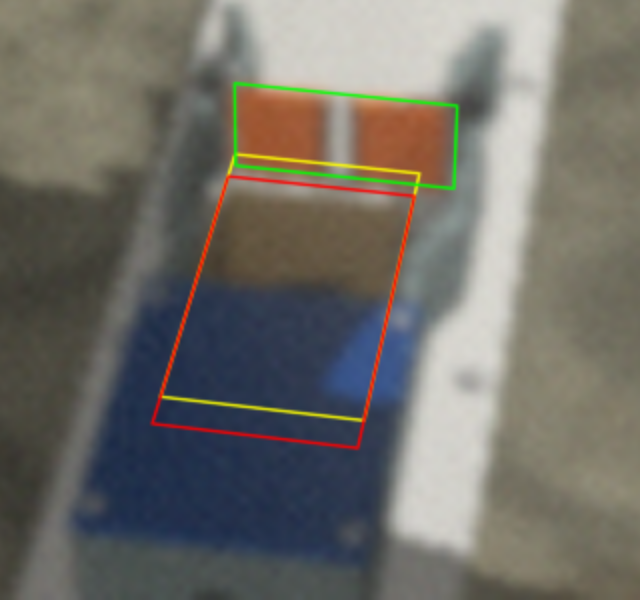

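```bash
python3 -c "
from rig import *
print(job_done())"
```

```text
the job is handed in; nothing more can be done
None
```

I set the kit tray on the apron and pushed it through the spring gate with the closed fingers. It met the buffer with its centre at about y = 121 mm.

- **Push:** I raised the force to about 10 N. It read 7.4 to 10 N for about 0.4 s and about 4.5 N just before and after that. The highest wrist reading was 10 N, though readings come only at the end of each call. I then eased off to zero and lifted straight up.
- **Tray:** In the last pictures it lies straight in the lane, its centre at about 120 to 125 mm past the gate plane, judged by eye against a drawn outline.
- **Gate:** Both leaves look shut behind it, matching the drawn shut-gate outline.
- **Gripper:** It was raised to z ≈ 0.2 m, clear of everything, with the force reading near zero.
- **Caps:** I could see only one cap in the tray at the end, because the hood or the arm hid the other. Both were in it when I looked on the apron.
- **Bystanders:** My moves stayed clear of the grease tin, tape measure and spanner, but I did not measure their positions again.
- **Disagreement:** The tool tilted by up to about 0.04 rad as rows added up. It stayed tip-first for most of the push and leaned back about 0.01 rad by the time I was easing off. The tray showed no effect from it.

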